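# Wedge a press-fit cover evenly back to its stop

## Robot

A 6-joint arm with a two-finger parallel gripper is mounted at the origin on the work surface; the furniture and walls round the work are solid. World frame = base frame: x ahead of the robot, y to its left, z up, the work surface at z = 0. Lengths are in m, angles in rad, forces in N, time in s.
With the tool pointing down it reaches from about 0.3 to 0.825 m from the base axis. Payload 5.4 kg.
Tool frame: the origin (TCP) lies at the very end of the fingers, on their centre line; the grasp point (between the pads) lies 19 mm behind it; z points along the fingers, x is the direction in which the jaws open and shut, and the axes are right-handed (so a half turn about z gives the same grasp; the last joint's range is limited). The gripper opens to 92 mm and grips with 3 to 60 N. Pads are 20 mm wide; open, the fingers measure 128 mm over their backs; the gripper's body (75 mm by 189 mm) begins 69 mm behind the grasp point.
Start: joints at [-1.558, 0.158, 1.597, -0, 1.386, -0.21], TCP at [0.127, -0.561, 0.215] pointing down, gripper open.
Joint ranges: [-2.91, 2.91], [-0.94, 2.29], [0.18, 2.7], [-1.29, 4.43], [0.17, 2.64], [-3, 3]. Speed limits (rad/s): [2.57, 2.57, 3.14, 3.14, 3.14, 3.14].

## Interface

Orientations are given as a rotation vector (axis times angle).
In Python, from workcell import bot gives the robot as it stands. Calls block until the motion is done:
- bot.goto(position, orientation): joint-space move of the TCP to a pose.
- bot.line_to(position, rot=None, max_speed=0.15): straight line of the TCP; rot=None keeps the orientation; max_speed is the mean speed in m/s.
- bot.set_joints(angles): joint-space move.
- bot.set_gripper(opening, newtons=None): opening from 0.0 (shut) to 1.0 (fully open); newtons is the grip in N (None keeps the last); returns when the fingers have stopped.
- bot.hold(seconds).
- bot.inverse_kinematics(position, orientation): joint angles nearest the present ones, or None.
- bot.read_camera(name): name is "side" or "top" or "wrist"; returns a dict with "pixels" (480x640x3 uint8, blue, green, red), "fx", "fy", "cx", "cy" (pixels), "R" (3x3) and "t" (3): a world point X has camera coordinates R X + t. Camera axes: x right, y down, z forward; pixel columns grow to the right and rows downward; lengths in m; the calibration is good to about 2 mm. A picture is of the moment at which its call begins. There is no depth.
A pose or a line that the arm cannot do raises bot.MotionError and nothing moves.
- bot.job_done(): hands the job in, once; it reports no verdict.
Readings, each from a call of its own:
- bot.current_clock(): time.
- bot.current_joints(): joint angles.
- bot.current_joint_vel(): joint speeds.
- bot.current_effort(): joint torques, N m.
- bot.current_ee_pos(): TCP position.
- bot.current_tool_rot(): TCP orientation.
- bot.current_contact_force(): force on the tool from outside, world axes, zero at the start.
- bot.current_ft_torque(): the same for the moment, N m.
- bot.current_opening(): opening from 0.0 (shut) to 1.0 (fully open).
Only numpy, scipy, OpenCV 4.12 (cv2) and the standard library are available. Lean on these libraries where they do the work, as an engineer would, in place of code of your own. Each camera call takes 0.05 s, during which the arm holds its last target. There are 200 camera calls.

## Task

Take the wedge tool out of its block and work its blade down into the two pry slots of the seam, by turns left and right and keeping the cover square (never one end more than 3 mm ahead), until the press-fitted cover is all the way back on its stop bar. Finish by pressing down in the left slot, then in the right one, with about 20 N until each end sits firmly on the stop, never with 25 N or more on the cover; then stand the wedge back in its block, fully down, and let go. Touch housing and cover with the wedge only, and leave the things lying around where they are.

Things in the scene. Friction and masses are not known exactly. Their poses are not given: they have to be found in the camera images.
- housing: Aluminium bearing housing half on a dark steel plate (130 x 160 x 10 mm); fixed. Origin on the bench below the middle of the seam; z up, x square to the seam, from housing to cover, y along the seam (left = +y). The housing half fills x -45 to 0, y -65 to 65 mm, up to z 60 mm. The seam plane is x = 0. Two fingers of a steel stop bar stand behind the cover, 38 mm above the bench.
- cover: Grey cover half, 130 mm long (y), 22 mm thick, as high as the housing, on two dowels along x, one below each slot. Origin on the left dowel, seam face, z 15 mm. Slides in +x only, each end by itself (can cock). Dry friction, 6 N a dowel: 6 to 11 N of downward push moves it; stays where left. Starts 0 to 0.6 mm open, unevenly; meets the stop at 2.5 to 6.5 mm, both ends alike, not measured: feel it.
- slot_left (a point): Mouth of the left pry slot (y = +45 mm), in the seam plane, level with the top (60 mm above the bench). Axes as the housing's, fixed to it. Shut, the slot is 24 mm long (y), 5 mm wide (x: half in the housing, half in the cover), free to 40 mm deep. Its lips are rounded, radius 4 mm: mouth 13 mm wide at the top, 5 mm from 4 mm down, where the wedge bites. The housing's lip stays put.
- slot_right (a point): The same for the right pry slot (y = -45 mm). In either slot, with the blade bearing evenly on both lips, the cover takes about 3/4 of the downward push; more if the blade leans on the cover, so keep the sideways force small. The middle of the blade wanders in +x by half the gap as the seam opens.
- edge_left (a point): Point of the cover's seam face at the left slot, level with the top; coincides with slot_left when the seam is shut. Its x offset from slot_left, along the housing's x, is the gap at that end.
- edge_right (a point): The same at the right slot.
- wedge_grip (a point): Centre of the wedge's black handle, 20 (x) x 28 (y) x 60 mm high. It stands upright: below the handle a guard plate 34 x 38 x 5 mm (30 to 35 mm below this point), then a steel blade 50 mm long, 16 mm wide (y), symmetric in x: 3 mm thick at the tip, 0.3 mm more per mm up. Tip 85 mm below this point. 0.15 kg. Its y must lie along the seam to enter a slot; a half turn is the same.
- holder_mouth (a point): Middle of the top of the wedge's wooden block (75 x 80 x 56 mm, fixed), 56 mm above the bench: mouth of a pocket 24 mm (x) x 25 mm (y), 53 mm deep. Fully down, the wedge's guard rests on the block and its handle centre is 35 mm above this point, wedge y along the block's y (or half round).
- calliper: Calliper lying well to the left of the housing, 214 mm long, 13 mm high; leave alone. Origin under its middle.
- rule_tape: Tape measure, 66 x 74 x 36 mm, lying to the left of the housing; leave alone. Origin under its middle.
- driver: Screwdriver with yellow handle, 182 mm long, lying beyond to the right; leave alone. Origin under its middle.

How it is judged:
By the outcome, as a careful person would: the job done as asked, in the order asked, and still so for the second after the job is handed in, with the robot touching nothing.
It also fails if it takes over 72 s, if anything falls off the work surface, if the arm or the gripper's body presses on something with over 40 N, if the wrist force passes 120 N, or if a joint passes its speed limit or range.

## Working session

There is one attempt and no reset: what is moved stays moved. The work goes in short steps, each a Python script; the robot and the scene stay as the last script left them, time stands still between calls to the robot, and variables do not carry over. Pictures are saved under pics/ and viewed, about 8 in all and at most 12, crops included, and the job is handed in when it is done.

```bash
ls; mkdir -p pics
python3 - <<'E'
from workcell import bot
import cv2,numpy as np
for n in("top","side"):
    c=bot.read_camera(n);cv2.imwrite(f"pics/{n}0.png",c["pixels"])
    R=np.array(c["R"]);print(n,c["fx"],c["cx"],c["cy"],np.round(R,3).tolist(),np.round(-R.T@c["t"],3))
print(bot.current_contact_force(),bot.current_clock(),bot.current_tool_rot())
E
```

```text
pics
top 546.7914703602528 319.46328621326523 232.44029478006738 [[-0.002, -1.0, 0.016], [-0.98, -0.001, -0.197], [0.197, -0.016, -0.98]] [0.361 0.023 1.119]
side 533.4057498549992 312.91745968116896 250.45915862484827 [[-0.896, -0.443, 0.003], [-0.278, 0.558, -0.782], [0.345, -0.702, -0.624]] [0.141 0.851 0.866]
[ 0.97684254 -0.38013529  0.2746832 ] 0.1 [-2.45365707e+00  1.95986495e+00  1.67742123e-03]
```

View pics/top0.png

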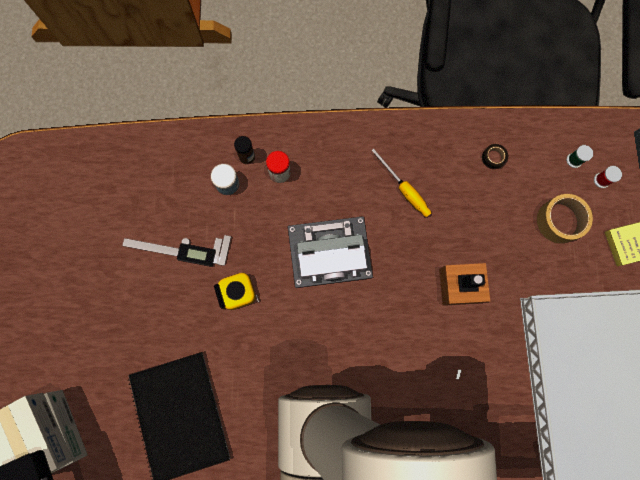

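View pics/side0.png

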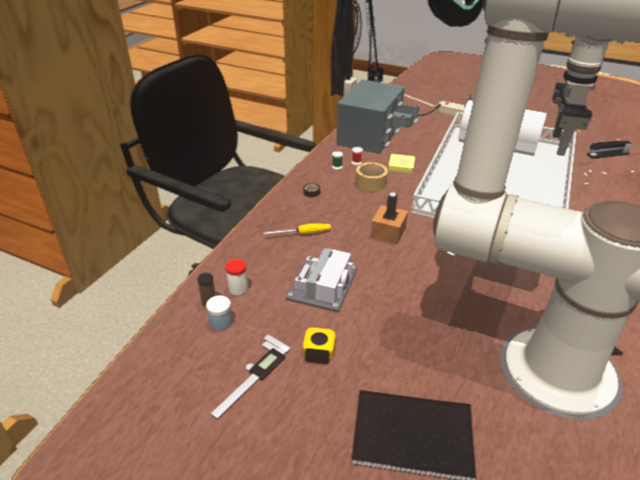

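The top view shows the wedge block near (467,284) and the housing near (332,252), with the robot side at the image bottom. In the side view the wedge stands at (391,207). I'll view enlarged crops next.

```bash
cat > h.py <<'E'
from workcell import bot
import cv2,numpy as np
from scipy.spatial.transform import Rotation as Ro
def ray(c,u,v,z):
    R=np.array(c["R"]);o=-R.T@c["t"]
    d=R.T@np.array([(u-c["cx"])/c["fx"],(v-c["cy"])/c["fy"],1]);return o+d*(z-o[2])/d[2]
def proj(c,X):
    p=np.array(c["R"])@X+c["t"];return np.array([c["fx"]*p[0]/p[2]+c["cx"],c["fy"]*p[1]/p[2]+c["cy"]])
def down(yaw): # tool z down, tool x at world angle yaw
    return Ro.from_matrix(np.array([[np.cos(yaw),np.sin(yaw),0],[np.sin(yaw),-np.cos(yaw),0],[0,0,-1]]).T).as_rotvec()
E
python3 - <<'E'
from h import *
a=cv2.imread("pics/top0.png")
A=cv2.resize(a[205:300,280:385],None,fx=5,fy=5,interpolation=cv2.INTER_CUBIC)
B=cv2.resize(a[250:315,430:500],None,fx=5,fy=5,interpolation=cv2.INTER_CUBIC)
o=np.zeros((480,800,3),np.uint8);o[:475,:525]=A[:475];o=np.hstack([o[:, :525],np.zeros((480,275,3),np.uint8)])
B=cv2.resize(a[250:315,440:495],(275,325),interpolation=cv2.INTER_CUBIC);o[:325,525:]=B
cv2.imwrite("pics/crop1.png",o)
E
```

```text
(no output)
```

View pics/crop1.png

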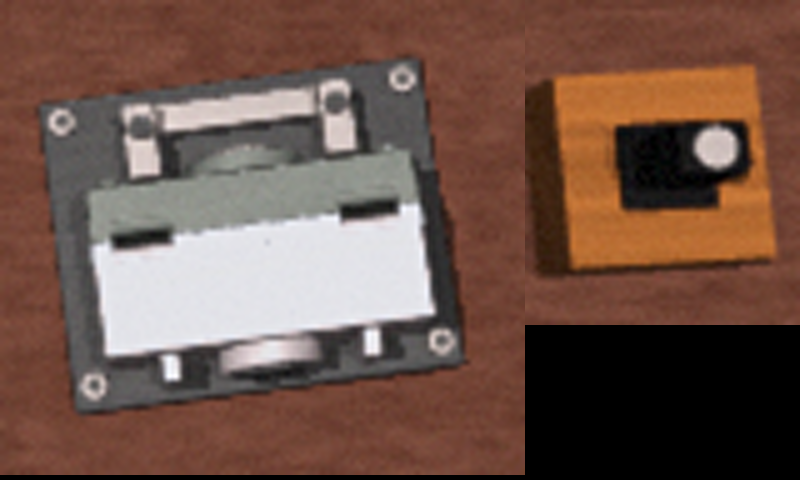

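Run:
```python
from h import *
c=bot.read_camera("top")
L=ray(c,308.4,252.6,.06);Rr=ray(c,354,246.6,.06)
print(L,Rr,np.linalg.norm(L-Rr),'mid',(L+Rr)/2,'yaw of y',np.degrees(np.arctan2(*(L-Rr)[[1,0]])))
L=ray(c,298.6,253.6,.06);Rr=ray(c,364,245.6,.06)
print(np.linalg.norm(L-Rr),'mid',(L+Rr)/2,'yaw of y',np.degrees(np.arctan2(*(L-Rr)[[1,0]])))
P=[ray(c,u,v,.056) for u,v in((446,265.4),(486,263),(490.4,302),(449.4,304))]
print(np.mean(P,0))
for i in range(4):
    d=P[i]-P[(i+1)%4];print(np.linalg.norm(d),np.degrees(np.arctan2(d[1],d[0])))
print("disc",ray(c,440+(715-525)/5,250+147/5,.121),"guard left corners",ray(c,440+(617-525)/5,250+125/5,.061),ray(c,440+(622-525)/5,250+208/5,.061),ray(c,440+(718-525)/5,250+208/5,.061))
```

```text
[0.53392641 0.02683401 0.06      ] [ 0.54594535 -0.06283237  0.06      ] 0.09046830923641805 mid [ 0.53993588 -0.01799918  0.06      ] yaw of y 97.63446001184239
0.12959038859907834 mid [ 0.53994499 -0.01827337  0.06      ] yaw of y 97.10685641106802
[ 0.47371525 -0.28516342  0.056     ]
0.07951765551372549 93.45731221292311
0.07654399739705345 2.8675226471951842
0.08027601888758064 -87.28777349365247
0.07551174089395325 -177.7108807524197
disc [ 0.47430811 -0.28529666  0.121     ] guard left corners [ 0.48972456 -0.26590207  0.061     ] [ 0.45738703 -0.26615942  0.061     ] [ 0.45737084 -0.30358415  0.061     ]
```

Measurements agree with the known sizes. Housing: origin (0.540, -0.018), x yaw about 7.4°. Holder: (0.474, -0.285), yaw about 3°. I'll move above the wedge and take a close look.

Run:
```python
from h import *
for y in (3,183,-177):
    for p,d in(((.474,-.285,.2),0),((.536,.027,.15),4.4)):
        q=bot.inverse_kinematics(p,down(np.radians(y+d)));print(y,None if q is None else np.round(q,2))
bot.goto((.474,-.285,.2),down(np.radians(3)))
print(bot.current_clock(),bot.current_ee_pos(),bot.current_joints())
c=bot.read_camera("wrist");cv2.imwrite("pics/w1.png",c["pixels"])
for X in((.474,-.285,.121),(.474,-.285,.056)):print(proj(c,np.array(X)))
F=[];t=bot.current_clock()
for i in range(10):F.append(bot.current_contact_force())
print(np.mean(F,0),np.std(F,0),bot.current_clock()-t)
```

```text
3 [-0.76  0.11  1.68  0.    1.35 -0.81]
3 [-0.17  0.12  1.77 -0.    1.25 -0.3 ]
183 [-0.76  0.11  1.68  0.    1.35  2.33]
183 [-0.17  0.12  1.77 -0.    1.25  2.84]
-177 [-0.76  0.11  1.68  0.    1.35  2.33]
-177 [-0.17  0.12  1.77 -0.    1.25  2.84]
1.775 [ 0.47358397 -0.2859206   0.20005801] [-7.61423071e-01  1.13284606e-01  1.67598203e+00 -3.64796353e-04
  1.35208976e+00 -8.12031559e-01]
[322.12491348 248.129414  ]
[322.13210305 230.88024583]
[ 0.04735125 -0.84339162 -0.20385122] [6.93889390e-18 1.11022302e-16 2.77555756e-17] 0.0
```

View pics/w1.png

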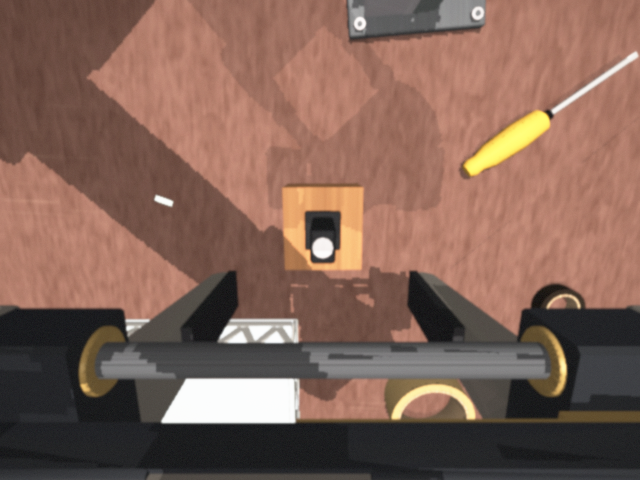

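The wrist view shows the handle disc at (322,247), where I predicted (322,248). The block edges line up with the image axes, so the yaw is right. I'll grasp now.

```bash
python3 - <<'E'
from h import *
T=bot.current_clock
bot.line_to((.474,-.285,.072),max_speed=.2);print(T(),bot.current_ee_pos(),bot.current_contact_force())
bot.set_gripper(0,60);print(T(),bot.current_opening()*92,bot.current_ee_pos(),bot.current_contact_force())
bot.line_to((.474,-.285,.082),max_speed=.1);print(T(),bot.current_contact_force(),bot.current_ee_pos())
bot.line_to((.474,-.285,.152),max_speed=.2);print(T(),bot.current_contact_force())
u=Ro.from_euler('z',7.4,degrees=True).as_matrix()
s=np.array([.540,-.018,0])+u@[0,.045,0]
bot.goto((s[0],s[1],.146),down(np.radians(7.4)));print(T(),bot.current_ee_pos(),s)
t=T();bot.line_to((s[0],s[1],.1455),max_speed=.02);print(T()-t)
t=T();bot.hold(.05);print(T()-t,bot.current_contact_force())
c=bot.read_camera("wrist");cv2.imwrite("pics/w2.png",c["pixels"])
for n in("top","side"):
    c=bot.read_camera(n);cv2.imwrite(f"pics/{n}2.png",c["pixels"])
    print(proj(c,s+[0,0,.06]))
E
python3 - <<'E'
import cv2,numpy as np
a=cv2.imread("pics/side2.png")[230:320,270:370];b=cv2.imread("pics/w2.png")[60:330,180:460]
cv2.imwrite("pics/c2.png",np.hstack([cv2.resize(a,(440,396),interpolation=2),cv2.resize(b,(360,347))[:,:] if 0 else cv2.resize(b,(360,396))]))
E
```

```text
2.6167 [ 0.47459973 -0.28590569  0.07317837] [ 0.43594072  0.30148195 -0.0144704 ]
3.7 20.035449139289398 [ 0.47395439 -0.28497233  0.07194384] [ 0.34535213 -0.02745805  0.09764546]
3.95 [-0.46571574  0.13791157 -1.80617726] [ 0.47444209 -0.28537792  0.08257537]
4.45 [-0.23600976  0.31210915 -1.17533954]
5.6583 [0.53413286 0.02566045 0.14558556] [0.5342042 0.0266252 0.       ]
0.25
0.05000000000000071 [ 0.55408898 -0.31622987 -0.82037261]
[308.50682947 252.46013255]
[317.41008591 277.15070795]
```

View pics/c2.png

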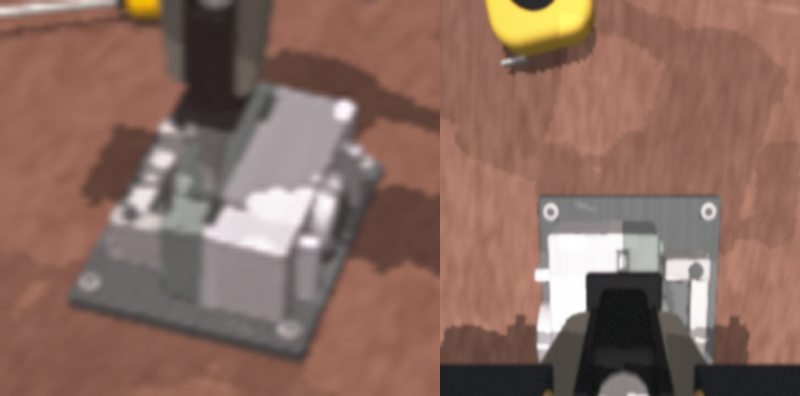

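The side view and wrist view both show the guard centred over the left slot, with the blade along the seam (slot at about (622,262) in the right-hand crop). Next is a cautious first push in the left slot, printing forces as it goes.

```bash
cat >> h.py <<'E'
import json,os
YAW=np.radians(7.4);U=np.array([[np.cos(YAW),-np.sin(YAW)],[np.sin(YAW),np.cos(YAW)]]);O=np.array([.540,-.018])
T=bot.current_clock
ROT=down(YAW)
def mv(x,y,d,sp):   # housing frame x,y mm; tip depth d mm below top
    p=O+U@[x/1e3,y/1e3];bot.line_to((p[0],p[1],(60-d+66)/1e3),rot=ROT,max_speed=sp)
def force(n=3,dt=.017):
    F=[]
    for i in range(n):
        bot.hold(dt);F.append(bot.current_contact_force())
    F=np.mean(F,0);fx,fy=U.T@F[:2];return fx,fy,F[2]+1.2
def load():
    return json.load(open("st.json")) if os.path.exists("st.json") else {"L":[0,8.,0],"R":[0,8.,0]} # x, depth, done
def press(side,dmax,step,fmax,fine=11,hold=False,gain=.06,log=True):
    s=load();x,d,_=s[side];y=45 if side=="L" else -45
    F=(0,0,0)
    while d<dmax:
        st=step if F[2]<fine else min(step,.25)
        d+=st;x=x+.15*st*(d>10.5)+np.clip(gain*F[0],-.3,.3)
        mv(x,y,d,.05);F=force()
        if log:print(f"{side} d{d:.2f} x{x:.2f} F {F[0]:.1f} {F[1]:.1f} {F[2]:.1f}")
        if F[2]>fmax:break
    s[side]=[x,d,F[2]];json.dump(s,open("st.json","w"));return F
def enter(side,back=1.5):
    s=load();x,d,_=s[side];y=45 if side=="L" else -45
    mv(x,y,-5,.2);mv(x,y,d-back,.1)
    s[side][1]=d-back;json.dump(s,open("st.json","w"))
def leave(side):
    s=load();mv(s[side][0],45 if side=="L" else -45,-5,.12)
E
python3 - <<'E'
from h import *
print(force(5));enter("L",0);print(T(),force())
press("L",15,1,14,fine=12)
print(T())
E
```

```text
(np.float64(-0.3240602986314509), np.float64(-0.1414197020575957), np.float64(-0.2631520276588606))
6.725 (np.float64(0.2204986536396477), np.float64(0.16258897995364713), np.float64(-0.45037848765591915))
L d9.00 x0.00 F 0.3 0.0 -0.1
L d10.00 x0.02 F 0.3 0.3 0.2
L d11.00 x0.19 F -0.3 -0.2 -0.1
L d12.00 x0.32 F -1.3 -0.3 -0.3
L d13.00 x0.39 F -2.0 -0.8 1.0
L d14.00 x0.42 F -3.6 0.3 2.3
L d15.00 x0.35 F -5.0 -0.0 3.3
8.875
```

Run:
```python
from h import *
s=load()
x=s["L"][0]
for i in range(3):
    x-=.3;mv(x,45,15,.05);print(x,force())
s["L"][0]=x;json.dump(s,open("st.json","w"))
press("L",18,1,14,fine=12,gain=.1)
print(T())
```

```text
0.04772585849652228 (np.float64(-4.586454520465207), np.float64(0.12290187502831808), np.float64(2.089729440381331))
-0.2522741415034777 (np.float64(-2.943390721948581), np.float64(-0.2047092016422999), np.float64(0.737796795223137))
-0.5522741415034778 (np.float64(-1.0701337342222288), np.float64(0.22528131309440272), np.float64(-0.652853250773513))
L d16.00 x-0.40 F -2.6 0.6 3.9
L d17.00 x-0.51 F -2.7 0.7 6.3
L d18.00 x-0.62 F -2.7 0.3 6.7
10.675
```

Run:
```python
from h import *
def pos(n=12):
    P=[]
    for i in range(n):bot.hold(.01);P.append(bot.current_ee_pos())
    P=np.mean(P,0);h=U.T@(P[:2]-O)*1e3;return np.round([h[0],h[1],126-P[2]*1e3],2)
print(pos(),force(6))
press("L",20,1,14,fine=12,gain=.12)
print(pos(),T())
c=bot.read_camera("wrist");cv2.imwrite("pics/w3.png",c["pixels"])
for y in(65,-65,45,-45):print(proj(c,np.append(O+U@[0,y/1e3],.06)))
cv2.imwrite("pics/c3.png",cv2.resize(c["pixels"][140:340,200:420],None,fx=3,fy=3,interpolation=2)[:600])
```

```text
[ 0.1  44.77 17.14] (np.float64(-2.5565310026908468), np.float64(0.3642720807302009), np.float64(7.093995045642516))
L d19.00 x-0.47 F -2.2 0.1 7.2
L d20.00 x-0.59 F -2.6 0.3 7.1
[ 0.33 44.68 19.01] 11.575
[320.78894086 231.92244876]
[320.9098948  400.60081573]
[320.80969988 260.87229758]
[320.89325142 377.39050245]
```

View pics/c3.png

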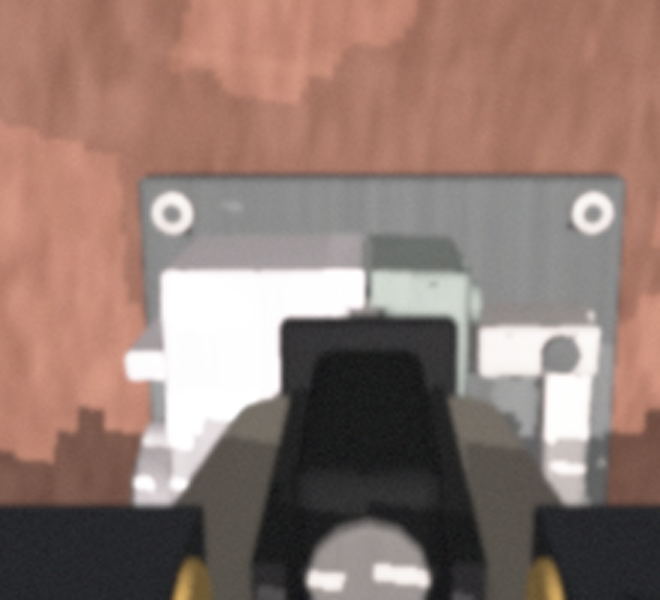

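Run:
```python
import cv2
a=cv2.imread("pics/w3.png",0);b=cv2.imread("pics/w2.png",0)
for r in(232,235,238,241):print(r,a[r,308:345:1].tolist())
print(a[236,250:262].tolist(),a[236,348:362].tolist())
for r in range(222,242,4):print(r,b[r,308:345].tolist())
```

```text
232 [254, 254, 254, 254, 254, 254, 254, 254, 254, 254, 254, 254, 250, 210, 148, 158, 193, 210, 213, 211, 211, 211, 209, 211, 210, 213, 210, 211, 208, 199, 196, 196, 197, 197, 197, 198, 196]
235 [254, 254, 254, 254, 254, 254, 254, 254, 254, 254, 254, 254, 250, 202, 133, 149, 194, 213, 214, 212, 214, 213, 215, 213, 214, 215, 216, 215, 213, 210, 210, 209, 211, 210, 204, 195, 191]
238 [254, 254, 254, 254, 254, 254, 254, 254, 254, 254, 254, 254, 249, 199, 129, 152, 193, 210, 212, 213, 212, 213, 213, 213, 214, 215, 216, 214, 214, 211, 210, 207, 208, 214, 213, 212, 212]
241 [254, 254, 254, 254, 254, 254, 253, 252, 250, 250, 250, 249, 239, 195, 160, 176, 190, 194, 199, 199, 201, 204, 207, 210, 212, 212, 215, 212, 210, 211, 210, 209, 210, 211, 212, 212, 213]
[136, 137, 147, 190, 239, 252, 254, 255, 255, 255, 255, 255] [212, 214, 212, 214, 212, 209, 203, 185, 173, 172, 171, 165, 151, 140]
222 [250, 250, 250, 251, 252, 252, 252, 252, 252, 251, 251, 251, 250, 243, 212, 189, 188, 189, 189, 188, 188, 189, 189, 188, 189, 184, 182, 182, 181, 182, 184, 182, 183, 183, 181, 184, 184]
226 [251, 251, 251, 252, 252, 252, 252, 252, 252, 251, 251, 251, 250, 243, 208, 185, 188, 188, 190, 189, 189, 190, 190, 190, 190, 187, 187, 185, 186, 186, 187, 188, 188, 187, 189, 188, 188]
230 [251, 250, 250, 249, 250, 251, 250, 245, 231, 211, 198, 202, 201, 186, 153, 135, 129, 132, 144, 160, 172, 181, 185, 184, 182, 184, 186, 187, 186, 187, 187, 188, 189, 188, 188, 188, 190]
234 [251, 250, 250, 248, 249, 250, 249, 245, 232, 207, 173, 175, 208, 210, 183, 157, 143, 123, 135, 153, 168, 178, 182, 182, 180, 183, 182, 186, 186, 184, 188, 188, 189, 189, 191, 192, 190]
238 [251, 250, 250, 249, 249, 250, 249, 244, 232, 210, 182, 211, 242, 239, 206, 185, 175, 144, 138, 154, 168, 176, 181, 182, 181, 185, 188, 188, 187, 190, 188, 190, 190, 190, 190, 188, 191]
```

Run:
```python
from h import *
c=bot.read_camera("wrist");p=O+U@[.0003,.0448]
for dz in(0,.003,.006):print(dz,proj(c,np.array([p[0],p[1],.126-.019+.049+dz])), proj(c,np.array([*(p+U@[0,.014]),.126-.019+.049+dz])))
a=cv2.imread("pics/w2.png");b=cv2.imread("pics/w3.png")
cv2.imwrite("pics/c4.png",cv2.resize(np.hstack([a[225:345,260:385],b[225:345,260:385]]),None,fx=3.2,fy=3.2,interpolation=2))
```

```text
0 [321.19383858 331.30298367] [321.17892814 298.64001068]
0.003 [321.19061337 335.09919713] [321.17527937 301.79221857]
0.006 [321.18724187 339.06758764] [321.17146067 305.09121805]
```

View pics/c4.png

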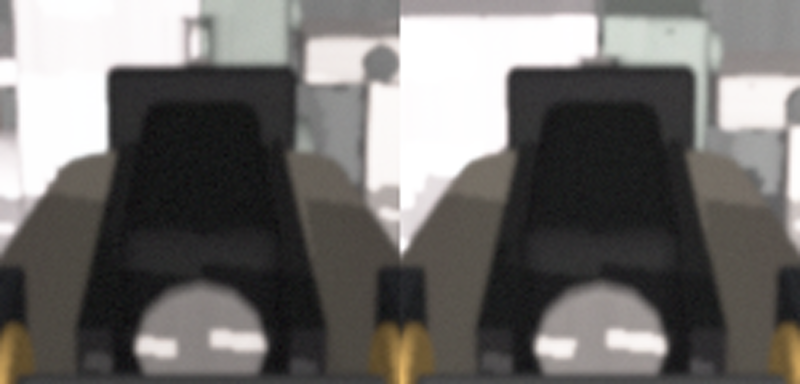

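The handle sits identically in the jaws before and after pushing, so it has not slipped. The seam at the left is open about 1–1.5 mm. The arm is soft (about 7 N/mm), so the stop will be easy to feel. I'll alternate now, keeping the depths equal.

Run:
```python
from h import *
s=load();s["L"][0]-=.3;s["R"]=[-.7,9.,0];json.dump(s,open("st.json","w"))
leave("L");enter("R",0);print(T(),force())
press("R",24,1.2,14,gain=.15)
print(T())
leave("R");enter("L",1.5);print(T())
press("L",28,1.2,14,gain=.15);print(T())
```

```text
12.925 (np.float64(0.46817774395760453), np.float64(0.0813160668640993), np.float64(-0.5496093582567187))
R d10.20 x-0.70 F 0.7 0.3 0.0
R d11.40 x-0.41 F -0.2 -0.3 -0.5
R d12.60 x-0.26 F 0.2 0.1 -0.5
R d13.80 x-0.06 F -2.2 -0.3 1.3
R d15.00 x-0.18 F -2.5 -0.7 4.4
R d16.20 x-0.30 F -2.9 0.4 6.4
R d17.40 x-0.42 F -2.2 0.5 6.5
R d18.60 x-0.54 F -2.0 -0.3 7.1
R d19.80 x-0.66 F -2.0 0.1 6.9
R d21.00 x-0.77 F -1.1 -0.4 7.3
R d22.20 x-0.76 F -0.9 0.2 7.0
R d23.40 x-0.71 F -1.1 -0.2 8.6
R d24.60 x-0.69 F -1.5 -0.1 7.7
16.875
18.2583
L d19.70 x-0.71 F 3.8 -3.5 -1.2
L d20.90 x-0.23 F 1.2 -4.3 6.2
L d22.10 x0.12 F 0.4 -3.0 8.4
L d23.30 x0.36 F 0.2 -2.6 8.7
L d24.50 x0.57 F 0.2 -1.5 8.3
L d25.70 x0.77 F 0.1 -0.6 8.7
L d26.90 x0.97 F -0.3 -1.1 9.2
L d28.10 x1.10 F -0.3 -0.8 9.1
20.6583
```

Run:
```python
from h import *
side="L"
for tgt in(32,36,36.5):
    leave(side);side="R" if side=="L" else "L";
    if side=="R" and tgt==32:
        s=load();s["R"][0]=-.2;json.dump(s,open("st.json","w"))
    enter(side,2);F=press(side,tgt,1,13,gain=.15,log=1);print(T(),side,load()[side])
    if F[2]>13:break
```

```text
R d23.60 x-0.05 F 5.6 1.9 -3.1
R d24.60 x0.40 F 3.2 4.7 5.0
R d25.60 x0.85 F 0.9 4.6 7.5
R d26.60 x1.14 F 0.3 3.0 7.8
R d27.60 x1.32 F 0.2 2.0 8.4
R d28.60 x1.51 F -0.2 1.3 8.6
R d29.60 x1.63 F -0.8 0.8 8.8
R d30.60 x1.65 F -0.5 1.1 8.7
R d31.60 x1.73 F -0.7 0.2 8.6
R d32.60 x1.78 F -0.0 -0.2 8.4
25.1083 R [1.7845059387164406, 32.599999999999994, 8.441163674593668]
L d27.10 x1.25 F 1.4 -3.5 -0.5
L d28.10 x1.62 F -1.3 -2.8 6.8
L d29.10 x1.57 F -1.6 -1.7 7.2
L d30.10 x1.47 F -0.5 -1.4 7.2
L d31.10 x1.55 F -1.3 -1.2 7.9
L d32.10 x1.51 F -1.3 -0.4 7.7
L d33.10 x1.46 F -1.7 0.1 8.6
L d34.10 x1.35 F -0.4 0.1 8.6
L d35.10 x1.44 F -0.5 -0.1 8.1
L d36.10 x1.52 F -1.5 0.3 10.5
29.6333 L [1.5212502542093476, 36.099999999999994, 10.453285366217012]
R d31.60 x1.93 F 3.8 3.9 -1.9
R d32.60 x2.38 F 0.5 6.1 5.0
R d33.60 x2.61 F -0.9 4.6 6.0
R d34.60 x2.62 F -1.0 3.1 7.1
R d35.60 x2.63 F -1.9 3.0 8.4
R d36.60 x2.49 F -3.1 2.9 12.2
33.0333 R [2.493945631575032, 36.599999999999994, 12.172814340869675]
```

Run:
```python
from h import *
leave("R")
for side in "LR":
    enter(side,2);press(side,44,.7,20.6,fine=14,gain=.12);bot.hold(.3);print(T(),side,load()[side],force(5))
    P=np.mean([(bot.hold(.01),bot.current_ee_pos())[1] for i in range(10)],0);print("actual",U.T@(P[:2]-O)*1e3,126-P[2]*1e3)
    if side=="L":leave(side)
c=bot.read_camera("wrist");cv2.imwrite("pics/w5.png",c["pixels"])
```

```text
L d34.80 x1.63 F 5.1 -3.1 -4.5
L d35.50 x2.03 F 2.1 -5.3 1.8
L d36.20 x2.39 F -0.9 -4.7 7.7
L d36.90 x2.39 F -3.4 -4.4 12.2
L d37.60 x2.20 F -4.5 -4.3 15.8
L d37.85 x1.93 F -3.5 -3.7 17.0
L d38.10 x1.67 F -3.9 -3.0 17.6
L d38.35 x1.41 F -4.5 -3.9 18.2
L d38.60 x1.15 F -3.9 -3.2 19.5
L d38.85 x0.88 F -3.8 -3.0 20.5
L d39.10 x0.62 F -3.9 -2.7 21.1
38.275 L [0.6211331437805758, 39.10000000000001, 21.06829026087261] (np.float64(-3.480393999860441), np.float64(-2.5867195792731397), np.float64(20.884950523900528))
actual [ 2.60478449 43.93128314] 35.053102932473394
R d35.30 x2.60 F 1.8 5.3 1.6
R d36.00 x2.92 F -0.9 6.0 6.4
R d36.70 x2.92 F -3.1 6.4 10.1
R d37.40 x2.73 F -4.1 6.9 13.7
R d38.10 x2.53 F -5.5 8.1 17.4
R d38.35 x2.27 F -4.8 8.1 17.8
R d38.60 x2.01 F -4.3 8.6 18.8
R d38.85 x1.74 F -4.6 8.5 20.7
42.8083 R [1.7433513140479076, 38.85000000000001, 20.727563510644384] (np.float64(-4.5617546662065935), np.float64(8.981511997096066), np.float64(20.208911446947372))
actual [  2.73345713 -44.06770283] 35.540283214948104
```

Run:
```python
from h import *
s=load();leave("R")
mv(2,0,-35,.2)
c=bot.read_camera("wrist");cv2.imwrite("pics/w6.png",c["pixels"])
k=bot.read_camera("side");t=bot.read_camera("top")
cv2.imwrite("pics/c6.png",np.hstack([cv2.resize(c["pixels"][130:330,210:430],(440,400),interpolation=2),cv2.resize(k["pixels"][230:320,280:360],(356,400),interpolation=2)]))
print(T(),force())
```

```text
44.1083 (np.float64(-0.3815908606033637), np.float64(-0.3703481695256672), np.float64(-0.06746324786160018))
```

View pics/c6.png

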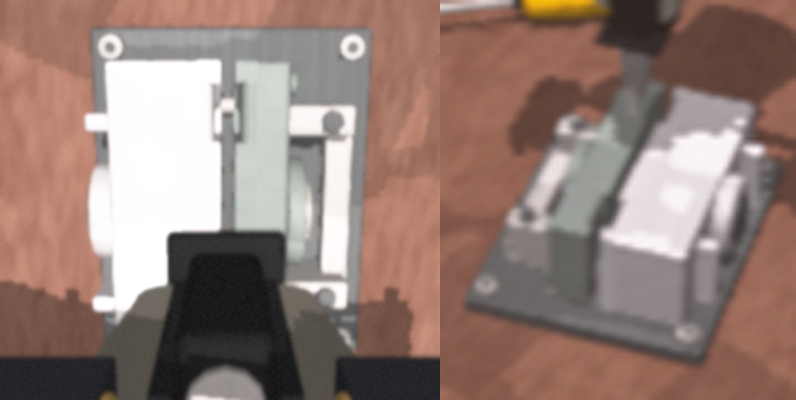

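The seam is now evenly open by about 5.5 mm (14 px in the crop), and the left stop finger touches the cover's back face. The depths in the two slots agree. I'll return the wedge.

Run:
```python
from h import *
r=down(np.radians(3))
bot.goto((.474,-.285,.155),r);print(T(),force())
bot.line_to((.474,-.285,.090),max_speed=.15);print(T(),force())
z=.0735;bot.line_to((.474,-.285,z),max_speed=.1);F=force();print(T(),F)
while F[2]<4 and z>.070:
    z-=.0007;bot.line_to((.474,-.285,z),max_speed=.05);F=force();print(z,F)
P=np.mean([(bot.hold(.01),bot.current_ee_pos())[1] for i in range(10)],0);print(P)
bot.set_gripper(1.0);print(T(),force())
bot.line_to((.474,-.285,.2),max_speed=.25);print(T(),force())
c=bot.read_camera("wrist");a=c["pixels"];k=bot.read_camera("side")
print(proj(c,np.array([.474,-.285,.121])))
cv2.imwrite("pics/c7.png",np.hstack([cv2.resize(a[150:300,240:400],(427,400),interpolation=2),cv2.resize(k["pixels"][180:250,360:420],(343,400),interpolation=2)]))
```

```text
45.225 (np.float64(-0.2212297673133821), np.float64(0.5484980228171746), np.float64(-0.2289309907747712))
45.8583 (np.float64(-0.05360117097143583), np.float64(-0.1229902739156118), np.float64(-0.03864779200501278))
46.275 (np.float64(-0.4154678657304422), np.float64(-0.21121373280184316), np.float64(-0.5008970042664114))
0.07279999999999999 (np.float64(-0.037754016330302384), np.float64(-0.0510857481111419), np.float64(-0.11224362300198631))
0.07209999999999998 (np.float64(0.08035888242550701), np.float64(-0.11232882509233323), np.float64(0.09868676980390845))
0.07139999999999998 (np.float64(-2.371108703381333), np.float64(1.2350508251552814), np.float64(5.89381627761812))
[ 0.47407284 -0.28507236  0.07194635]
48.3917 (np.float64(-0.33685264794795255), np.float64(0.4083874357520518), np.float64(1.2124340791528962))
49.1083 (np.float64(0.12528042622604305), np.float64(0.017229894614188754), np.float64(0.6333884089974856))
[323.06890366 251.64408228]
```

View pics/c7.png

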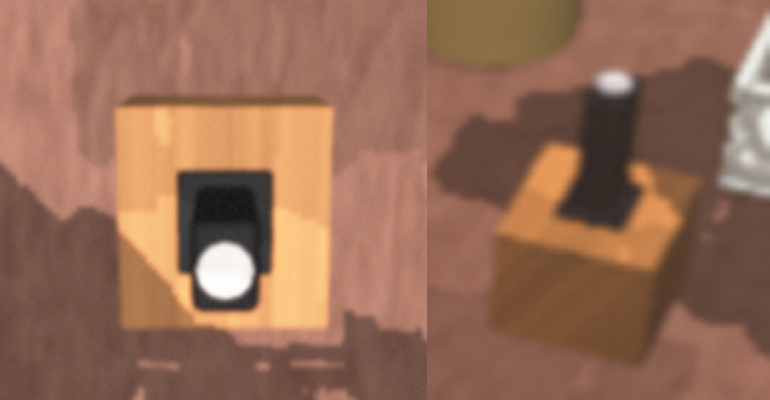

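The wedge stands upright with its guard flat on the block, and the gripper is clear and open. I'll hand in.

```bash
python3 -c "
from workcell import bot
bot.job_done();print(bot.current_clock())"
```

```text
the job is handed in; nothing more can be done
the job is handed in; nothing more can be done
```

The cover is back on its stop bar, the wedge stands in its block, and I handed the job in at about 49 s on the robot's clock.

- **Opening the seam:** I took the wedge out and worked it down in turn (left, right, left, right, left, right). At the switches the wedge was 4 to 8.5 mm deeper at one end. By the blade's taper that is up to about 2.6 mm of lead, so within the 3 mm limit, but not measured directly.
- **Seating:** I pressed the left slot to a steady 21 N and then the right slot to about 20.5 N. No push I read went over 21.1 N, so the cover stayed below 25 N.
- **Stop check:** Both ends came up hard at nearly the same depth, 35.1 mm left and 35.5 mm right. The picture then showed an even gap of about 5.5 mm, with the left stop finger touching the cover. The gripper hid the right finger, so the right end rests on the force and depth readings.
- **Return:** The wedge met the block at the same height I picked it from (TCP 71.9 mm). After I let go it stood upright with its guard flat on the block and the gripper clear.

**Readings that disagreed or were off:**
- **Depth against gap:** the blade went about 4–5 mm deeper than the nominal taper predicts for the gap I saw. The handle had not slipped, so I relied on matching depths and the felt stop.
- **Sideways forces:** these were not as small as I wanted during the last presses. In the left slot they were about 4 N across and 3 N along the seam. In the right slot they were about 5 N across and 9 N along.

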